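Hold the test lever level with the board in the nest

TASK

Set the loose circuit board down flat between the pins of the test nest, its metal connector block at the end away from the nest's key block, and let go of it without dropping it. Only then push the spring-loaded lever beside it down until its arm is level, never on to its bottom stop, and keep it there: the program finishes while the gripper is still holding the lever level. Leave the mouse, screwdriver, power supply and pot where they are.

Things in the scene. Friction and masses are not known exactly. Their poses are not given: they have to be found in the camera images.
- board: Loose green circuit board, 110 (its x) x 70 (y) x 4 mm, about 0.14 kg, lying flat, components up. Origin: centre of the plate's underside, z up. Grip it by the finned heatsink (see board_sink). A bright metal connector block stands at its +x end (see board_port). All else on it is at most 11 mm above the origin.
- board_sink (a point): Centre of the top of the dark heatsink, 40 x 40 mm, standing on the plate (from 4 to 36 mm above the board's origin): (-8, 0, 36) mm in the board's frame, same axes.
- board_port (a point): Middle of the connector block's outer lower edge: (67, 0, 4) mm in the board's frame. The block is 34 mm wide (y), from x = 37 to 67 mm (12 mm past the plate's edge), 4 to 22 mm above the board's origin.
- nest: Fixed test nest: black and grey block 160 (x) x 116 (y) x 30 mm, origin at the centre of its underside, z up. Eight steel pins, 8 mm across, 15 mm tall with 9 mm tapering tops, stand on it around the board's outline, at x = +-42, y = +-42 and at x = +-62, y = +-26 mm; the seated board has 3 mm free play each way.
- nest_key (a point): Top of the aluminium key block, 12 (x) x 26 (y) mm, 18 mm tall, standing on the nest at its -x end: (-66, 0, 48) mm in the nest's frame. A board the wrong way round hits it with its connector block.
- nest_seat (a point): Centre of the nest's top face, 30 mm above its underside, axes as the nest: the board's origin comes here, the board's x along the nest's x.
- nest_port (a point): Where point board_port comes when the board is seated: (67, 0, 34) mm in the nest's frame; the pins leave this end open for the connector block.
- station: Fixed lever station: grey base plate 200 (x) x 100 (y) x 12 mm, origin at the centre of its underside, z up. At x = 60 mm two grey cheeks, 110 mm tall, carry the lever, whose arm points to -x and ends in a black cross bar, the grip. At x = 3 to 33, y = 30 mm stands an aluminium plate 118 mm tall with a dark rib at 90 mm height: the arm is level when in line with it.
- lever_grip (a point): Centre of the lever's grip, a round bar 26 mm thick and 84 mm long across the arm (station's y), 120 mm from the hinge; moves with the lever. Height above the bench: 123 mm at rest, 90 mm with the lever level, 57 mm at the bottom stop. The spring pushes it up with about 2 N at the start of the press, 6 N at level, 10 N at the bottom.
- lever_hinge (a point): Hinge axis of the lever: (60, 0, 90) mm in the station's frame, axis along the station's y.
- lever (a joint): Lever angle in rad: 0 = released (arm rising 0.28 rad from the hinge to the grip), 0.28 = level, 0.56 = bottom stop. It grows as the grip is pushed down and springs back to 0 when let go.
- mouse: Black computer mouse, 104 x 60 x 35 mm, bystander.
- driver: Screwdriver lying on the bench, bystander.
- psu: Dark steel power supply, 125 x 140 x 82 mm, bystander.
- pot: Small white open pot, 64 mm across, 45 mm tall, bystander.
Mind the look-alikes: they are no part of the job. What is shaped like the station but blue is not meant. Leave any yellow look-alike of the board alone.

How it is judged (in metres and radians):
On the way, in this order (a step that is already met when the one before it is completed fails the run):
1. the board lies flat in the nest, the right way round, and is let go (horizontal distance between board and nest_seat below 0.006 m and horizontal distance between board_port and nest_port below 0.008 m and z of board in the frame of nest_seat between -0.003 and 0.003 m and angle between board's own z axis and vertical below 0.05 rad and contact force between board and the fingers below 0.1 N), for 0.2 s.
2. the lever is pressed by the gripper and held level (horizontal distance between board and nest_seat below 0.006 m and horizontal distance between board_port and nest_port below 0.008 m and z of board in the frame of nest_seat between -0.003 and 0.003 m and angle between board's own z axis and vertical below 0.05 rad and value of joint lever between 0.2 and 0.36 rad and contact force between station and the fingers above 1 N), for 0.5 s.
At the end, for the whole second after the job is handed in: The board rests flat in the nest (origin within 6 mm of the seat's centre, connector end within 8 mm of its place, height within 3 mm, tilt under 0.05 rad), untouched by the fingers, and the fingers still press the lever with over 1 N and keep it still between 0.20 and 0.36 rad (level is 0.28) (all of step 2 and contact force between board and the fingers below 0.1 N and velocity of joint lever between -0.05 and 0.05 rad/s and linear speed of board below 0.02 m/s); the arm keeps its last pose, push and grip.
It fails at once if the lever pressed down (over 0.12 rad) while the board is not seated (value of joint lever above 0.12 rad and not (horizontal distance between board and nest_seat below 0.006 m and horizontal distance between board_port and nest_port below 0.008 m and z of board in the frame of nest_seat between -0.003 and 0.003 m and angle between board's own z axis and vertical below 0.05 rad)).
It fails at once if the lever pushed to its bottom stop (over 0.52 rad) (value of joint lever above 0.52 rad).
It fails at once if the board dropped (falling out of the fingers faster than 0.6 m/s) (contact force between board and the fingers below 0.1 N and linear speed of board above 0.6 m/s).
It fails at once if a bystander moved by over 25 mm (distance of any of mouse, driver, psu, pot from where it was at the start of the episode above 0.025 m).
It also fails if it takes over 48 s, if anything falls off the work surface, if the arm or the gripper's body presses on something with over 40 N, if the wrist force passes 120 N, or if a joint passes its speed limit or range.

ROBOT

A 6-joint arm with a two-finger parallel gripper is mounted at the origin on the work surface. World frame = base frame: x ahead of the robot, y to its left, z up, the work surface at z = 0. Lengths are in mm, angles in degrees, forces in N, time in s.
With the tool pointing down it reaches from about 250 to 800 mm from the base axis. Payload 3.9 kg.
Tool frame: the origin (TCP) lies at the very end of the fingers, on their centre line; the grasp point (between the pads) lies 19 mm behind it (grip_depth is the z of the grasp point in the tool frame, in mm); z points along the fingers, y is the line along which they close (so a half turn about z gives the same grasp; the last joint's range is limited). The gripper opens to 85 mm and grips with 20 to 120 N. Pads are 22 mm wide; open, the fingers measure 114 mm over their backs; the gripper's body (76 mm by 85 mm) begins 54 mm behind the grasp point. The pads swing forward as they close: fully open they stand 13 mm farther back than shut.
Start: joints at [67.265, 14.897, -7.913, 67.191, 0, 90], TCP at [202.891, 484.201, 231.304] pointing down, gripper open.
Joint ranges: [-159.42, 159.42], [-47.68, 98.78], [-73.54, 78.23], [-108.79, 121.32], [-90, 84.71], [-180, 180]. Speed limits (degrees/s): [147.25, 147.25, 180, 180, 180, 180].

INTERFACE

Orientations are given as [roll, pitch, yaw] about the fixed x, y, z axes, in that order (R = Rz(yaw) Ry(pitch) Rx(roll)).
In Python, from cell import state, grab_frame, hand_in, grip_depth gives the robot as it stands. The module is installed in compiled form; this text tells all that it offers.
- The arm moves only by the tool arm_command, never from a script. Its argument "deltas" is a list of rows, each a list of 2 entries, a list of its own where there are three numbers: the shift along the tool's x, y, z in m, then the turn about the tool's z in degrees. A call has 1 to 20 rows; each row shifts and turns the commanded pose from where the row before left it, along the tool's axes as they then stand; what a row does not reach is not made up. A row lasts 1/8 s, in which the tool goes at most 62.5 mm and 10.7 degrees, less where a joint would pass 70% of its speed; a pose out of reach is approached as far as the arm can. A call with a gripper value outside its range is refused whole. "claw" is the gripper's target within -1 to 1 (shut at 1, half-way at 0, fully open at -1), set as the call begins (left out, the last holds). The fingers move at their own pace and stop on an object; the grip force is fixed at half the most. Time passes only in rows, so rows that do not move let the fingers close. It gives the time, the measured TCP pose, the force, the opening and the grip force at its end, in the units of the state.
- state(): the state, without advancing time (a new reading comes with each control period).
- grab_frame(name): name is "scene" or "side" or "wrist"; returns a dict with "image" (384x512x3 uint8, red, green, blue), "depth" (384x512 float32, mm along the optical axis (not along the pixel's ray), 0 where there is no reading), "vertical_fov" (degrees; the focal length in pixels is half the picture's height over the tangent of half this angle, whatever the lens; pixels are square), "cx", "cy" (the principal point, pixels), "k1" (the pictures are not rectified: a ray, as slopes to the right and down, at radius r is drawn at 1 + k1 r^2 times it, then the intrinsics apply), "extrinsics" (4x4, takes a point from world to camera coordinates); the wrist camera has in their place "tool_from_camera" (4x4, takes a point from camera to tool coordinates, whose origin is the TCP and whose axes are the flange's). Camera axes: x right, y down, z forward; pixel columns grow to the right and rows downward; lengths in mm; the calibration is good to about 2 mm. A picture is of the moment at which its call begins: read the wrist's pose just before it.
- hand_in(): hands the job in; it is judged then, once.
The state is a dict: "time": time; "joint_pos": joint angles; "qvel": joint speeds; "joint_efforts": joint torques, N m; "tcp_pos": TCP position; "tcp_rot": TCP orientation; "contact_force": force on the tool from outside, world axes, zero at the start; "moment": the same for the moment, N m; "grip_width": finger opening in mm; "grasp_force": force on a finger pad.
Only numpy, scipy, OpenCV 4.12 (cv2) and the standard library are available. Lean on these libraries where they do the work, as an engineer would, in place of code of your own. Each camera call takes 0.05 s, during which the arm holds its last target. There are 200 camera calls.

## Working session

There is one attempt and no reset: what is moved stays moved. The work goes in short steps, Python scripts to look and compute and a tool call to move; the robot and the scene stay as the last step left them, time stands still between calls to the robot, and variables do not carry over. Pictures are saved under pics/ and viewed, at most 10 in all, crops included, and the job is handed in when it is done.

Besides the shell and the picture viewer there is one more tool, called after "Request:" by a JSON object that holds its "fn" and its "kwargs", one argument or row to a line. arm_command: Moves the arm, as the interface text tells. Its arguments: {"type":"object","properties":{"deltas":{"type":"array","items":{"type":"array"}},"claw":{"type":"number"}},"required":["deltas"]}

```bash
mkdir -p pics; cat > h.py <<'E'
import numpy as np, cv2
from cell import state, grab_frame, hand_in, grip_depth
from scipy.spatial.transform import Rotation as R
def cam(n):
    s=state(); f=grab_frame(n); im=f["image"]; h,w=im.shape[:2]
    fl=h/2/np.tan(np.radians(f["vertical_fov"])/2)
    if n=="wrist":
        T=np.eye(4); T[:3,:3]=R.from_euler('xyz',s["tcp_rot"],degrees=True).as_matrix(); T[:3,3]=s["tcp_pos"]
        f["W"]=T@np.array(f["tool_from_camera"])
    else: f["W"]=np.linalg.inv(f["extrinsics"])
    f["K"]=np.array([[fl,0,f["cx"]],[0,fl,f["cy"]],[0,0,1]])
    return f
def rays(f,px):
    px=np.asarray(px,float).reshape(-1,2)
    d=(px-[f["K"][0,2],f["K"][1,2]])/f["K"][0,0]
    u=d.copy()
    for _ in range(30): u=d/(1+f["k1"]*(u**2).sum(1,keepdims=True))
    return np.c_[u,np.ones(len(u))]
def plane(f,px,z):
    d=rays(f,px)@f["W"][:3,:3].T; o=f["W"][:3,3]
    return o+d*((z-o[2])/d[:,2])[:,None]
def cloud(f):
    h,w=f["depth"].shape; g=np.stack(np.meshgrid(np.arange(w),np.arange(h)),-1).reshape(-1,2)
    p=rays(f,g)*f["depth"].reshape(-1,1)
    P=p@f["W"][:3,:3].T+f["W"][:3,3]; P[f["depth"].ravel()==0]=np.nan
    return P.reshape(h,w,3)
def save(f,n,box=None,k=1):
    im=f["image"][...,::-1]
    if box: im=im[box[1]:box[3],box[0]:box[2]]
    cv2.imwrite(f"pics/{n}.png",cv2.resize(im,None,fx=k,fy=k))
E
python3 - <<'E'
from h import *
s=state(); print(s)
a=cam("scene");b=cam("side")
im=np.hstack([a["image"],b["image"]])[...,::-1]
save(a,"scene",k=1.5);save(b,"side",k=1.5)
for n,f in(("scene",a),("side",b)): np.save(n+"_P.npy",cloud(f)); print(n,f["W"].round(2).tolist(),f["k1"],f["vertical_fov"])
E
```

```text
{'time': 0.0, 'joint_pos': array([ 6.72676094e+01,  1.49356971e+01, -7.98699490e+00,  6.71892606e+01,
       -1.28502308e-03,  8.99998766e+01]), 'qvel': array([-0.04759047,  0.03187268, -0.12696697,  0.11111526,  0.01848738,
       -0.04679547]), 'joint_efforts': array([ 1.58700695e-03, -4.05678427e+01,  2.53921276e+01,  1.88586937e-02,
       -6.56837869e-05, -6.62068885e-06]), 'tcp_pos': array([202.61634457, 483.58326103, 230.45705996]), 'tcp_rot': array([-1.79888047e+02,  1.28477948e-03,  1.57267735e+02]), 'contact_force': array([0.84936736, 0.03817546, 0.41555293]), 'moment': array([-0.03546986, -0.03128199,  0.01315255]), 'grasp_force': 0.0, 'grip_width': 85.12795266968146}
scene [[-0.56, 0.57, -0.6, 1232.15], [0.83, 0.37, -0.42, 418.96], [-0.01, -0.73, -0.68, 851.71], [0.0, 0.0, 0.0, 1.0]] 0.014156897719529176 53.95630265558967
side [[0.77, -0.38, 0.5, 6.97], [-0.63, -0.47, 0.62, -716.3], [-0.0, -0.8, -0.6, 790.96], [0.0, 0.0, 0.0, 1.0]] -0.12327308868673433 53.456344894501285
```

View pics/scene.png

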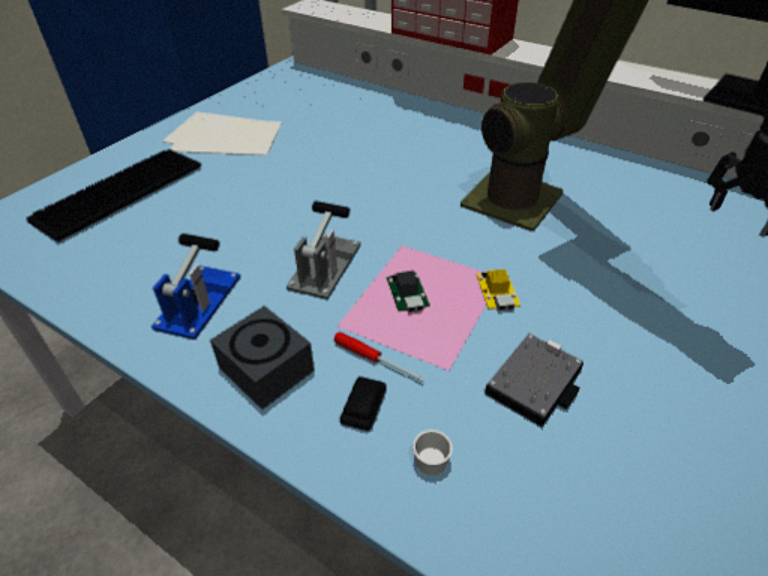

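View pics/side.png

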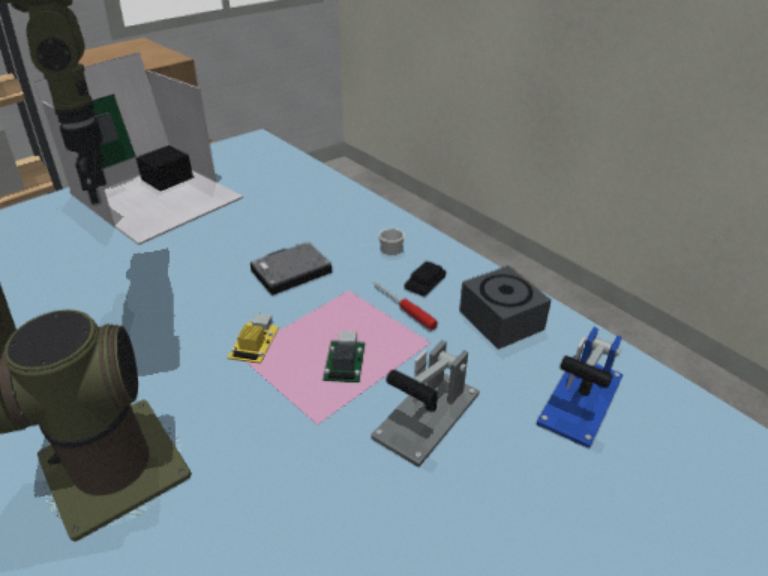

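The scene view shows the green board at about (408,290), the nest at (535,377) with its key block at (553,345), and the grey station at (325,260). The yellow board (498,288) and the blue station (195,285) are the look-alikes. The side view agrees. Next I'll measure these.

```bash
python3 - <<'E'
from h import *
a=cv2.imread("pics/scene.png");P=np.load("scene_P.npy");Q=np.load("side_P.npy")
def at(P,x,y): return P[int(round(y/1.5)),int(round(x/1.5))].round(0)
print("sinktop",at(P,404,276),at(Q,344,352)); print("conn",at(P,415,301),at(Q,348,337))
print("nest",at(P,535,377),at(Q,292,264),"key",at(P,553,345),at(Q,265,266))
print("grip",at(P,331,210),at(Q,412,390),"base corner",at(P,352,245),at(Q,420,455))
for n,P_ in(("scene",P),("side",Q)):
  x,y,z=np.moveaxis(P_,-1,0)
  for nm,c,zr in (("nesttop",(at(P,535,377)),(24,38)),("grip",at(P,331,210),(105,150)),):
    m=(np.hypot(x-c[0],y-c[1])<130)&(z>zr[0])&(z<zr[1])
    pts=P_[m]; 
    if len(pts)<5: continue
    r=cv2.minAreaRect(pts[:,:2].astype(np.float32)); print(n,nm,len(pts),r,np.median(pts[:,2]))
im=cv2.cvtColor(cam("scene")["image"],cv2.COLOR_RGB2HSV)
m=(im[...,0]>40)&(im[...,0]<85)&(im[...,1]>100)&(im[...,2]>25)
m=cv2.inRange(im,(40,100,25),(85,255,255)); m[:,330:]=0;m[:140]=0
ys,xs=np.nonzero(m); print("green",len(xs),P[ys,xs].mean(0) if len(xs) else 0, cv2.minAreaRect(P[ys,xs,:2].astype(np.float32)))
E
```

```text
sinktop [449. -56.  34.] [450. -49.  31.]
conn [489.  -1.  19.] [487. -13.  23.]
nest [544. 286.  27.] [534. 269.  29.] key [472. 289.  47.] [472. 285.  44.]
grip [ 439. -253.  126.] [ 425. -273.  131.] base corner [ 398. -231.   11.] [ 412. -311.   16.]
scene nesttop 1844 ((536.2185668945312, 282.62091064453125), (113.74716186523438, 159.20809936523438), 84.359375) 28.517038579431357
scene grip 350 ((492.83489990234375, -237.64796447753906), (146.2953643798828, 84.31394958496094), 19.883743286132812) 119.39220947824748
side nesttop 780 ((533.8469848632812, 281.6165466308594), (117.73603057861328, 158.18069458007812), 85.64280700683594) 28.991644740561412
side grip 652 ((491.2856750488281, -248.48870849609375), (150.08197021484375, 83.65714263916016), 11.784283638000488) 124.61992387303644
green 145 [471.8356016  -40.65476623   3.17685414] ((636.4878540039062, -43.037113189697266), (120.27818298339844, 446.5948486328125), 89.93876647949219)
```

Request:
{"fn": "arm_command", "kwargs": {
  "deltas": [
    [[-0.036,-0.0328,0],0],
    [[-0.036,-0.0328,0],0],
    [[-0.036,-0.0328,0],0],
    [[-0.036,-0.0328,0],0],
    [[-0.036,-0.0328,0],0],
    [[-0.036,-0.0328,0],0],
    [[-0.036,-0.0328,0],0],
    [[-0.036,-0.0328,0],0],
    [[-0.036,-0.0328,0],0],
    [[-0.036,-0.0328,0],0],
    [[-0.036,-0.0328,0],0],
    [[-0.036,-0.0328,0],0],
    [[0,0,0],-9],
    [[0,0,0],-9],
    [[0,0,0],0]
  ]
}}

```text
time: 2.02
tcp_pos: [449.0, -45.9, 231.0]
tcp_rot: [180.0, -0.0, 175.1]
contact_force: [-0.4, 0.3, 1.0]
grip_width: 85.9
grasp_force: 0.0
```

```bash
python3 - <<'E'
from h import *
s=state();print(s["tcp_pos"],s["tcp_rot"],s["joint_pos"],s["contact_force"])
f=cam("wrist");print(f["tool_from_camera"],f["vertical_fov"]); save(f,"w1",k=1.5); np.savez("w1",P=cloud(f),im=f["image"])
E
```

```text
[448.96049535 -45.94985774 231.00638643] [ 1.79997814e+02 -4.32851234e-02  1.75132988e+02] [-5.84474313e+00  7.72734969e+00 -1.72400298e+01  6.50759366e+01
  1.44662788e-03 -9.77731069e-01] [-0.39811091  0.30163261  1.04398621]
[[-1.02201626e-03 -9.65756362e-01 -2.59448654e-01  6.51278217e+01]
 [ 9.99999228e-01 -1.17038962e-03  4.17407246e-04 -1.64985420e-01]
 [-7.06769715e-04 -2.59448027e-01  9.65756813e-01 -1.41610782e+02]
 [ 0.00000000e+00  0.00000000e+00  0.00000000e+00  1.00000000e+00]] 62.94963030861959
```

View pics/w1.png

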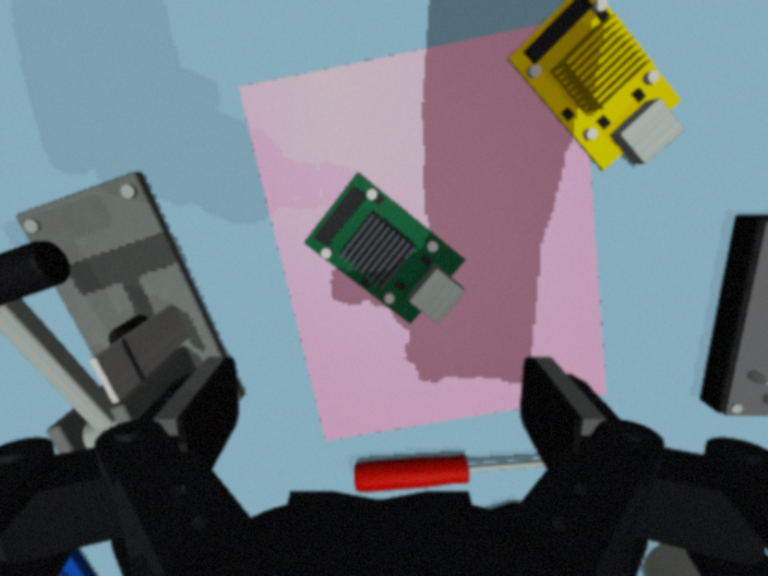

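The wrist view shows the green board with its sink at (378,248) and connector at (437,295). I'll fit the plate outline.

```bash
cat >> h.py <<'E'
def board(f,zt,box=None):
    "board centre xy, yaw from the green outline at height zt, connector end from the bright block"
    hsv=cv2.cvtColor(f["image"],cv2.COLOR_RGB2HSV)
    m=cv2.inRange(hsv,(45,90,20),(95,255,200)); m&=cv2.inRange(hsv[...,0],50,88)
    if box: k=np.zeros_like(m);k[box[1]:box[3],box[0]:box[2]]=255;m&=k
    n,l,st,_=cv2.connectedComponentsWithStats(cv2.morphologyEx(m,cv2.MORPH_CLOSE,np.ones((3,3))))
    i=1+np.argmax(st[1:,4]); ys,xs=np.nonzero(l==i)
    X=plane(f,np.c_[xs,ys],zt)[:,:2].astype(np.float32)
    return st[i],cv2.minAreaRect(X)
E
python3 - <<'E'
from h import *
f=cam("wrist"); st,r=board(f,4); print(st,r,cv2.boxPoints(r))
P=cloud(f)
for n,(x,y) in dict(sink=(378,248),conn=(437,295),mat=(290,130)).items(): print(n,P[int(y/1.5),int(x/1.5)].round(1))
m=(np.abs(P[...,2]-36)<6)&(np.hypot(P[...,0]-450,P[...,1]+50)<45); q=P[m]; print(len(q),np.nanmedian(q[:,2]),cv2.minAreaRect(q[:,:2].astype(np.float32)))
E
```

```text
[ 204  116  104   98 2560] ((453.6570739746094, -42.02293395996094), (107.12459564208984, 67.5489273071289), 46.42038345336914) [[ 392.26648   -57.541557]
 [ 441.20007  -104.10721 ]
 [ 515.04767   -26.50431 ]
 [ 466.11407    20.06134 ]]
sink [445.4 -46.1  35.4]
conn [488.2  -4.3  21.7]
mat [ 3.563e+02 -1.051e+02 -3.000e-01]
812 34.76732101611063 ((448.3547668457031, -47.709930419921875), (40.16074752807617, 40.07411575317383), 46.49985885620117)
```

Request:
{"fn": "arm_command", "kwargs": {
  "deltas": [
    [[0,0,0.02],-8.55],
    [[0,0,0.02],-8.55],
    [[0,0,0.02],-8.55],
    [[0,0,0.02],-8.55],
    [[0,0,0.02],-8.55],
    [[0,0,0.02],-8.55],
    [[0.0018,-0.0007,0.02],0],
    [[0,0,0.02],0],
    [[0,0,0.02],0],
    [[0,0,0.016],0],
    [[0,0,0.012],0],
    [[0,0,0.008],0],
    [[0,0,0],0]
  ]
}}

```text
time: 3.75
tcp_pos: [448.2, -47.4, 15.0]
tcp_rot: [180.0, -0.0, -133.4]
contact_force: [0.4, 1.0, 0.6]
grip_width: 85.4
grasp_force: 0.0
```

Request:
{"fn": "arm_command", "kwargs": {
  "deltas": [
    [[0,0,0],0],
    [[0,0,0],0],
    [[0,0,0],0],
    [[0,0,0],0],
    [[0,0,0],0],
    [[0,0,0],0],
    [[0,0,0],0],
    [[0,0,0],0]
  ],
  "claw": 1
}}

```text
time: 4.75
tcp_pos: [449.1, -47.6, 16.0]
tcp_rot: [-179.9, 0.0, -133.4]
contact_force: [-0.2, -0.2, 5.5]
grip_width: 38.8
grasp_force: 61.9
```

Request:
{"fn": "arm_command", "kwargs": {
  "deltas": [
    [[0,0,-0.01],0],
    [[0,0,-0.03],0],
    [[0,0,-0.04],0],
    [[0,0,-0.04],0],
    [[0,0,-0.04],0],
    [[0,0,-0.03],0],
    [[-0.0399,0.0038,0],0],
    [[-0.0399,0.0038,0],0],
    [[-0.0399,0.0038,0],0],
    [[-0.0399,0.0038,0],0],
    [[-0.0399,0.0038,0],0],
    [[-0.0399,0.0038,0],0],
    [[-0.0399,0.0038,0],0],
    [[-0.0399,0.0038,0],0],
    [[-0.0399,0.0038,0],0],
    [[-0.0399,0.0038,0],0],
    [[0,0,0],8.6],
    [[0,0,0],8.6],
    [[0,0,0],8.6],
    [[0,0,0],8.6]
  ]
}}

```text
time: 7.25
tcp_pos: [694.6, 268.1, 204.9]
tcp_rot: [-180.0, -0.1, -168.1]
contact_force: [0.1, -0.2, -1.5]
grip_width: 38.7
grasp_force: 61.2
```

Request:
{"fn": "arm_command", "kwargs": {
  "deltas": [
    [[0,0,0],8.6],
    [[0,0,0],8.6],
    [[0,0,0],0],
    [[0,0,0],0]
  ]
}}

```text
time: 7.75
tcp_pos: [695.0, 268.2, 205.2]
tcp_rot: [-180.0, -0.0, 175.1]
contact_force: [0.2, 0.8, -0.4]
grip_width: 38.9
grasp_force: 61.2
```

```bash
python3 - <<'E'
from h import *
s=state();print(s["tcp_pos"],s["tcp_rot"],s["joint_pos"],s["contact_force"])
f=cam("wrist"); save(f,"w2",k=1.5); P=cloud(f)
print(board(f,s["tcp_pos"][2]-10))
m=(np.abs(P[...,2]-30)<4)&(np.hypot(P[...,0]-535,P[...,1]-282)<120)
q=P[m]; print(len(q),cv2.minAreaRect(q[:,:2].astype(np.float32)),np.median(q[:,2]))
m=(np.abs(P[...,2]-48)<3)&(np.hypot(P[...,0]-470,P[...,1]-287)<30); q=P[m]; print("key",len(q),q.mean(0),cv2.minAreaRect(q[:,:2].astype(np.float32)))
E
```

```text
[694.97820763 268.21997457 205.17246656] [-1.79984919e+02 -3.28129262e-02  1.75085401e+02] [2.11032408e+01 3.87297029e+01 2.77210292e+01 7.90274293e+01
 8.40693925e-04 2.60178356e+01] [ 0.2151754   0.80661715 -0.38195299]
(array([ 185,  178,  137,   61, 3515], dtype=int32), ((680.1294555664062, 269.4127197265625), (68.43792724609375, 32.018943786621094), 85.01567840576172))
10174 ((574.9401245117188, 279.48553466796875), (112.20268249511719, 73.40548706054688), 84.97174072265625) 29.058793229281434
key 0 [nan nan nan] ((0.0, 0.0), (0.0, 0.0), 0.0)<stdin>:7: RuntimeWarning: Mean of empty slice.
  ret = um.true_divide(
```

View pics/w2.png

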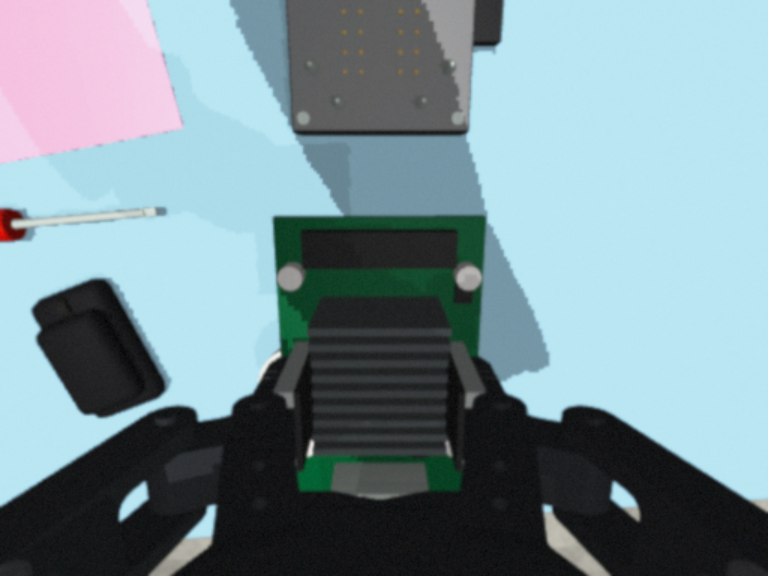

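The wrist view shows the board held straight, with its near edge at row 216 and columns 275–487. Four nest pins are visible at (337,101), (420,101), (309,64) and (449,64). I'll get the nest pose from the pins and the board offset from its corners.

```bash
python3 - <<'E'
from h import *
s=state(); f=cam("wrist"); g=cv2.cvtColor(f["image"],cv2.COLOR_RGB2GRAY)
u=np.array([np.cos(np.radians(-5)),np.sin(np.radians(-5))]); v=np.array([-u[1],u[0]])
t=s["tcp_pos"]
for z in (t[2]-10,t[2]-12):
    c=plane(f,np.array([[275,216],[487,216]])/1.5,z)[:,:2]; print("edge",np.linalg.norm(c[0]-c[1]),[((p-t[:2])@u,(p-t[:2])@v) for p in c])
px=np.array([[337,101],[420,101],[309,64],[449,64]])/1.5
loc=np.array([[62,26],[62,-26],[42,42],[42,-42]])
for z in (45,42):
    X=plane(f,px,z)[:,:2]
    print(z,"spacing",np.linalg.norm(X[0]-X[1]),np.linalg.norm(X[2]-X[3]))
    for l in (loc,loc*[1,-1]): print([(X[i]-l[i][0]*u-l[i][1]*v).round(1).tolist() for i in range(4)])
im=f["image"][30:80,190:316,::-1]; cv2.imwrite("pics/w2c.png",cv2.resize(im,None,fx=6,fy=6,interpolation=cv2.INTER_CUBIC))
E
```

```text
edge 67.9331223035869 [(np.float64(-47.641892827123044), np.float64(-33.38849784301245)), (np.float64(-47.63505451338234), np.float64(34.544624116393784))]
edge 68.82911304523684 [(np.float64(-47.41205105029931), np.float64(-33.82624588030393)), (np.float64(-47.40512254394574), np.float64(35.00286681621273))]
45 spacing 49.7225229059004 82.17961757441408
[[530.3, 231.3], [539.2, 332.7], [527.4, 199.5], [541.8, 365.1]]
[[534.8, 283.1], [534.6, 280.9], [534.7, 283.2], [534.5, 281.4]]
42 spacing 50.21670788423621 82.99638893188347
[[530.0, 231.1], [538.9, 332.9], [526.8, 199.2], [541.3, 365.5]]
[[534.5, 282.9], [534.3, 281.1], [534.1, 282.9], [534.0, 281.9]]
```

View pics/w2c.png

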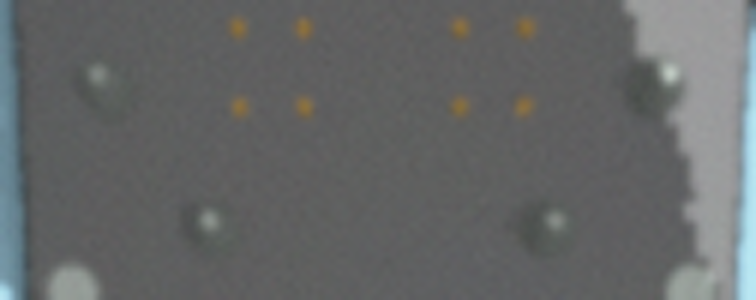

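Request:
{"fn": "arm_command", "kwargs": {
  "deltas": [
    [[0.02,0,0],0],
    [[0.035,0,0],0],
    [[0.04,0,0],0],
    [[0.04,0,0],0],
    [[0.0338,-0.0002,0],0],
    [[0,0,0.025],0],
    [[0,0,0.035],0],
    [[0,0,0.035],0],
    [[0,0,0.025],0],
    [[0,0,0.01],0],
    [[0,0,0],0],
    [[0,0,0],0]
  ]
}}

```text
time: 9.35
tcp_pos: [528.1, 283.4, 76.6]
tcp_rot: [179.9, 0.1, 175.0]
contact_force: [0.4, 0.8, -0.9]
grip_width: 39.0
grasp_force: 61.1
```

```bash
python3 - <<'E'
from h import *
s=state(); print(s["tcp_pos"],s["tcp_rot"])
a=cam("scene");b=cam("side");
A=cv2.resize(a["image"][195:290,310:405],None,fx=4,fy=4,interpolation=cv2.INTER_CUBIC);B=cv2.resize(b["image"][125:220,140:235],None,fx=4,fy=4,interpolation=cv2.INTER_CUBIC)
cv2.imwrite("pics/pre.png",np.hstack([A,B])[...,::-1])
E
```

```text
[528.07364909 283.43676808  76.61113625] [1.79925106e+02 1.15789037e-01 1.74973787e+02]
```

View pics/pre.png

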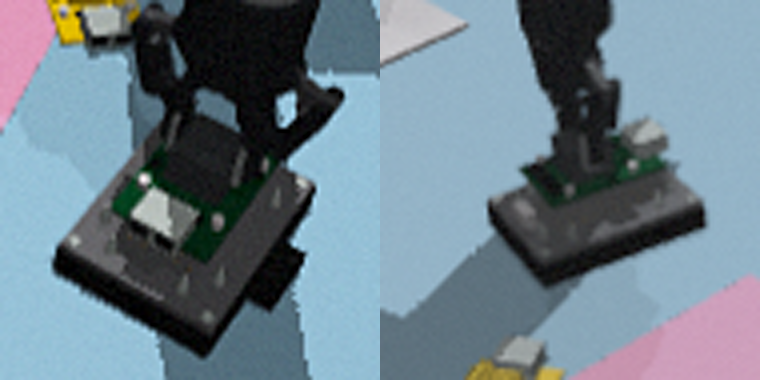

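The board is hovering over the nest with its connector away from the key, and the alignment looks right in both views. I'll descend slowly and watch the force.

Request:
{"fn": "arm_command", "kwargs": {
  "deltas": [
    [[0.0008,-0.0006,0.004],0],
    [[0,0,0.004],0],
    [[0,0,0.004],0],
    [[0,0,0.004],0],
    [[0,0,0.003],0],
    [[0,0,0.003],0],
    [[0,0,0.002],0],
    [[0,0,0],0],
    [[0,0,0],0]
  ]
}}

```text
time: 10.58
tcp_pos: [526.3, 282.4, 51.4]
tcp_rot: [180.0, 0.0, 175.0]
contact_force: [0.9, -0.6, -1.1]
grip_width: 38.9
grasp_force: 61.1
```

Request:
{"fn": "arm_command", "kwargs": {
  "deltas": [
    [[0,0,0.002],0],
    [[0,0,0.0015],0],
    [[0,0,0.001],0],
    [[0,0,0.0005],0],
    [[0,0,0],0],
    [[0,0,0],0]
  ]
}}

```text
time: 11.32
tcp_pos: [526.2, 282.4, 46.3]
tcp_rot: [180.0, 0.0, 175.0]
contact_force: [0.1, -0.4, -2.1]
grip_width: 39.1
grasp_force: 61.1
```

Request:
{"fn": "arm_command", "kwargs": {
  "deltas": [
    [[0,0,0.0005],0],
    [[0,0,0.0005],0],
    [[0,0,0],0],
    [[0,0,0],0]
  ]
}}

```text
time: 11.82
tcp_pos: [526.3, 282.5, 46.0]
tcp_rot: [180.0, 0.0, 175.0]
contact_force: [-1.8, -0.4, 5.6]
grip_width: 38.9
grasp_force: 61.9
```

It has made contact at the expected height, so I'll release.

Request:
{"fn": "arm_command", "kwargs": {
  "deltas": [
    [[0,0,0],0],
    [[0,0,0],0],
    [[0,0,0],0],
    [[0,0,0],0],
    [[0,0,0],0],
    [[0,0,0],0]
  ],
  "claw": -1
}}

```text
time: 12.58
tcp_pos: [526.2, 282.4, 45.3]
tcp_rot: [180.0, 0.0, 175.0]
contact_force: [-0.3, -0.8, 1.0]
grip_width: 85.5
grasp_force: 0.0
```

Request:
{"fn": "arm_command", "kwargs": {
  "deltas": [
    [[0,0,-0.01],0],
    [[0,0,-0.02],0],
    [[0,0,-0.03],0],
    [[0,0,-0.04],0],
    [[0,0,-0.05],0],
    [[0,0,-0.03],0],
    [[-0.02,0,0],0],
    [[-0.03,0,0],0],
    [[-0.03,0,0],0],
    [[-0.01,0,0],0],
    [[0,0,0],0],
    [[0,0,0],0]
  ]
}}

```text
time: 14.08
tcp_pos: [614.8, 274.6, 225.5]
tcp_rot: [-180.0, -0.0, 175.0]
contact_force: [-0.5, 0.1, -0.7]
grip_width: 85.7
grasp_force: 0.0
```

```bash
python3 - <<'E'
from h import *
s=state(); print(s["tcp_pos"],s["tcp_rot"],s["contact_force"])
f=cam("wrist"); save(f,"w3",k=1.5); P=cloud(f)
def rect(zl,zh,c,r):
    m=(P[...,2]>zl)&(P[...,2]<zh)&(np.hypot(P[...,0]-c[0],P[...,1]-c[1])<r); q=P[m]
    print(len(q),np.median(q[:,2]),cv2.minAreaRect(q[:,:2].astype(np.float32)))
rect(60,72,(527,283),45); rect(48,57,(587,278),28); 
st,r=board(f,34);print(st,r)
E
```

```text
[614.80604069 274.5831164  225.53586488] [-1.79991112e+02 -4.57584694e-02  1.74993309e+02] [-0.45131194  0.10141873 -0.72674515]
1202 64.93159990802636 ((526.322265625, 282.4541320800781), (39.81669235229492, 39.55839157104492), 84.863525390625)
1012 51.00234021307159 ((585.8439331054688, 277.1080627441406), (33.44889831542969, 29.221040725708008), 84.859619140625)
[ 218   47   70   98 3627] ((541.2066650390625, 281.2557373046875), (69.41618347167969, 94.12651062011719), 85.01331329345703)
```

View pics/w3.png

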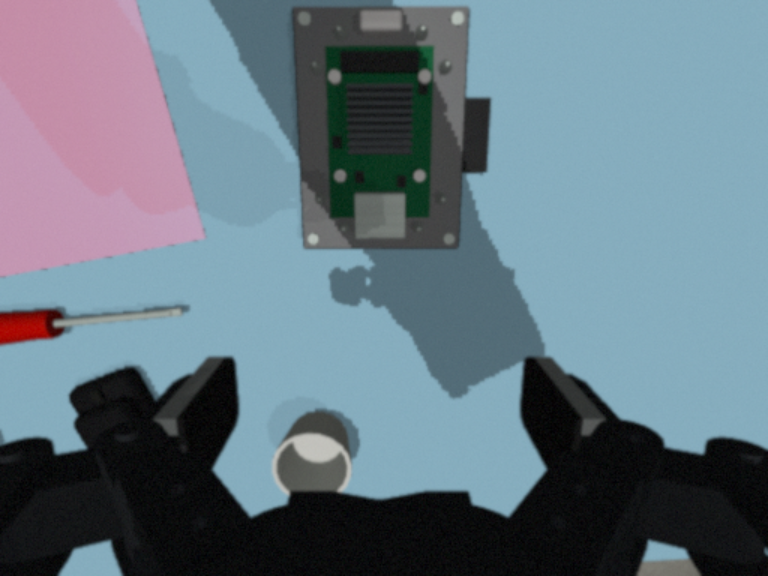

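The board is seated: the sink measures (526.3,282.5) and the board centre about (534.3,281.8), against the nest's (534.6,282.2), with matching yaw. Now for the station.

```bash
python3 - <<'E'
from h import *
W=np.load("w1.npz")["P"]
for n,P in(("scene",np.load("scene_P.npy")),("side",np.load("side_P.npy")),("w1",W)):
    D=np.hypot(P[...,0]-470,P[...,1]+250)
    for zl,zh in((7,17),(118,145)):
        m=(P[...,2]>zl)&(P[...,2]<zh)&(D<150)&((P[...,0]<455) if zl>50 else True); q=P[m]
        m8=m.astype(np.uint8); k,l,st,_=cv2.connectedComponentsWithStats(m8); i=1+np.argmax(st[1:,4]); q=P[l==i] if zl>50 else q
        if len(q)>5: print(n,zl,len(q),q.mean(0).round(1),cv2.minAreaRect(q[:,:2].astype(np.float32)))
E
```

```text
scene 7 640 [ 499.6 -228.9   10.7] ((487.48333740234375, -244.45614624023438), (204.74114990234375, 100.3890609741211), 13.803512573242188)
scene 118 169 [ 440.  -254.2  128.9] ((440.9562683105469, -256.7020263671875), (31.279481887817383, 84.1314468383789), 16.325817108154297)
side 7 1815 [ 465.4 -258.7   11.5] ((485.1686706542969, -246.95616149902344), (200.79287719726562, 101.50343322753906), 13.813878059387207)
side 118 382 [ 428.5 -264.   131. ] ((436.7357482910156, -259.5782470703125), (37.36107635498047, 83.95500946044922), 13.842411041259766)
w1 7 8299 [ 446.6 -249.1   10.9] ((485.153564453125, -245.56007385253906), (198.96958923339844, 101.80816650390625), 14.403176307678223)
w1 118 1538 [ 427.9 -230.6  129. ] ((431.26947021484375, -240.2521209716797), (30.216768264770508, 54.03009033203125), 36.66292953491211)
```

Request:
{"fn": "arm_command", "kwargs": {
  "deltas": [
    [[0.0115,-0.0457,0],0],
    [[0.0115,-0.0457,0],0],
    [[0.0115,-0.0457,0],0],
    [[0.0115,-0.0457,0],0],
    [[0.0115,-0.0457,0],0],
    [[0.0115,-0.0457,0],0],
    [[0.0115,-0.0457,0],0],
    [[0.0115,-0.0457,0],0],
    [[0.0115,-0.0457,0],0],
    [[0.0115,-0.0457,0],0],
    [[0.0115,-0.0457,0],0],
    [[0.0115,-0.0457,0],0],
    [[0,0,0],-9.5],
    [[0,0,0],-9.5],
    [[0,0,0],0],
    [[0,0,0],0]
  ],
  "claw": 1
}}

```text
time: 16.12
tcp_pos: [430.1, -259.2, 225.5]
tcp_rot: [-180.0, 0.0, -166.1]
contact_force: [0.5, 0.1, -0.2]
grip_width: -0.3
grasp_force: 0.0
```

```bash
python3 - <<'E'
from h import *
s=state(); print(s["tcp_pos"],s["tcp_rot"],s["contact_force"],s["grip_width"],s["joint_pos"].round(0))
f=cam("wrist"); save(f,"w4",k=1.5); P=cloud(f)
m=(P[...,2]>112)&(P[...,2]<145)&(np.hypot(P[...,0]-430,P[...,1]+260)<60); q=P[m]
print(len(q),q[:,2].max() if len(q) else 0,cv2.minAreaRect(q[:,:2].astype(np.float32)))
E
```

```text
[ 430.07794004 -259.17515344  225.53546372] [-1.79992174e+02  9.08031807e-03 -1.66128625e+02] [ 0.46627467  0.09432364 -0.24118944] -0.2529135385291432 [-31.  13. -12.  66.   0. -45.]
3585 137.06736193342545 ((440.1200256347656, -257.85205078125), (42.60908889770508, 83.7357177734375), 14.10032844543457)
```

View pics/w4.png

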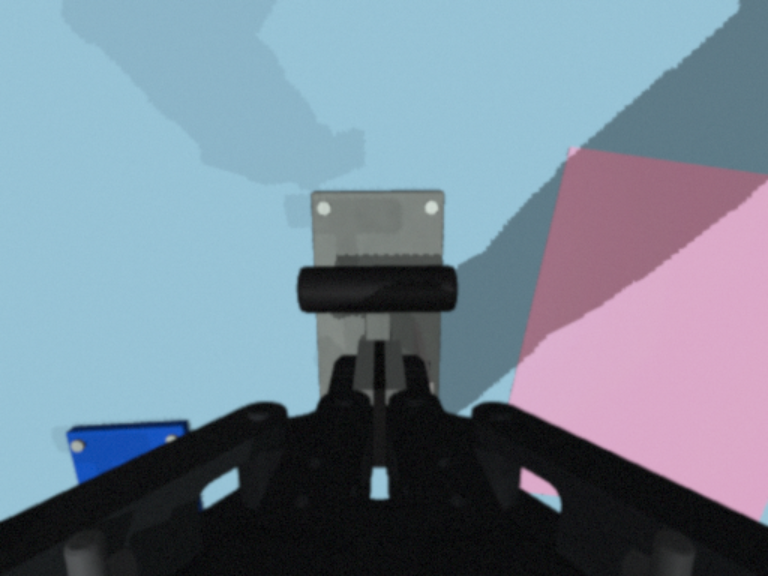

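The wrist view shows the grey station's black bar at (378,288), right by the closed fingers. The measured bar centre is about (432,-260), and the TCP sits over it. I'll descend and press.

Request:
{"fn": "arm_command", "kwargs": {
  "deltas": [
    [[0,0,0.02],0],
    [[0,0,0.03],0],
    [[0,0,0.02],0],
    [[0,0,0.012],0],
    [[0,0,0.004],0],
    [[0,0,0.004],0],
    [[0,0,0.004],0],
    [[0,0,0.004],0],
    [[0,0,0],0],
    [[0,0,0],0]
  ]
}}

```text
time: 17.42
tcp_pos: [430.2, -260.0, 127.6]
tcp_rot: [-180.0, -0.0, -166.0]
contact_force: [-3.4, -1.3, 4.0]
grip_width: 0.5
grasp_force: 2.0
```

Request:
{"fn": "arm_command", "kwargs": {
  "deltas": [
    [[0,0,0.004],0],
    [[0,0,0.004],0],
    [[0,0,0.004],0],
    [[0,0,0.004],0],
    [[0,0,0.004],0],
    [[0,0,0.003],0],
    [[0,0,0.0015],0],
    [[0,0,0],0],
    [[0,0,0],0],
    [[0,0,0],0],
    [[0,0,0],0],
    [[0,0,0],0],
    [[0,0,0],0],
    [[0,0,0],0],
    [[0,0,0],0]
  ]
}}

```text
time: 19.3
tcp_pos: [429.5, -259.8, 102.6]
tcp_rot: [-180.0, -0.1, -166.0]
contact_force: [-3.3, -2.4, 6.1]
grip_width: -0.2
grasp_force: 3.1
```

```bash
python3 - <<'E'
from h import *
s=state(); print(s["tcp_pos"],s["contact_force"],np.abs(s["qvel"]).max())
b=cam("side"); a=cam("scene")
A=cv2.resize(a["image"][125:205,180:260],None,fx=4.5,fy=4.5,interpolation=cv2.INTER_CUBIC);B=cv2.resize(b["image"][215:310,240:335],(360,360),interpolation=cv2.INTER_CUBIC)
cv2.imwrite("pics/lev.png",np.hstack([A,B])[...,::-1])
for n,f in(("scene",a),("side",b)):
    P=cloud(f); d=P[...,:2]-[427.2,-260.4]; al=d@[-.24,.971]; ac=d@[.971,.24]
    for sgn in(-1,1):
        m=(al*sgn>22)&(al*sgn<40)&(np.abs(ac)<18)&(P[...,2]>50)&(P[...,2]<140); q=P[m]; print(n,sgn,len(q),np.percentile(q[:,2],[50,95,99]) if len(q) else 0)
E
```

```text
[ 429.54412755 -259.77705053  102.62329871] [-3.33297279 -2.43287737  6.11319703] 0.06873954689598134
scene -1 36 [ 94.59257191 102.1877113  102.62897879]
scene 1 37 [ 95.21590984 100.74357356 102.59561736]
side -1 83 [ 98.76382862 103.19618594 103.74169157]
side 1 67 [100.04245841 103.75287428 104.95145953]
```

View pics/lev.png

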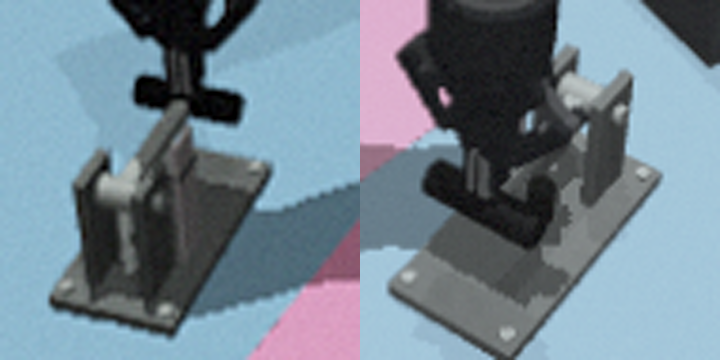

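The bar's top is at about 103 mm, which is level. It is held with about 6 N and is still. Handing in.

```bash
python3 -c "
from h import *
print(hand_in())"
```

```text
the job is handed in; nothing more can be done
None
```

The board sits flat in the nest with its connector away from the key block and the gripper let go of it, and the job was handed in at about 19 s with the gripper holding the lever level at about 6 N; the hand-in call returned no verdict.

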